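# Pin the bolt of the microscope case

### The job

Lock the sloping wooden microscope case: slide its flat steel bolt across until its hole lies in line with the hole in the keeper, then take the locking pin out of its wooden stand and push it fully home through keeper, bolt and board, until its collar sits on the keeper. Let go of the pin, and leave the bottle, the jar and the slide box where they stand.

Things in the scene. Friction and masses are not known exactly. Their poses are not given: they have to be found in the camera images.
- case: Fixed plywood microscope case, 340 mm along its y, 240 mm along its x, at varying places and yaws. Its top, a 22 mm board, rises at 30 degrees along the case's x, roughly to the robot's left; its low edge, on the right, is 66 mm and its middle 135 mm above the bench. A dark seam parts the lid (near end, with the bolt) from the fixed frame (far end, with the keeper). Origin: centre of the underside
- keeper_hole (a point): Centre of the 13 mm hole in the top face of the keeper, a steel bridge (52 mm in x, 34 mm in y, top plate 6 mm thick) fixed on the far part of the sloping board, 16 mm high. Axes: x up the slope, y along the bolt, roughly towards the robot, z square out of the board (30 degrees from vertical): the hole's axis. Below, in line, are the bolt's channel and a 13 mm hole through the 22 mm board
- bolt_hole (a point): Centre of the 14 mm hole in the flat steel bolt, at its top face, 7 mm below the keeper's top face; axes as keeper_hole. The bolt is 30 mm wide, 8 mm thick, 125 mm long, in a channel between two low dark rails (11 mm above the board; bolt's top at 9 mm). The hole is 15 mm from the bolt's far (-y) end, which goes under the keeper. It starts 40 to 75 mm nearer (+y) than the keeper's hole
- bolt_handle (a point): Grip point on the bolt's handle, an upright steel block 22 mm (x, up the slope) by 14 mm (y, along the slide), standing square to the board to 35 mm above the bolt's top face, 90 mm from the bolt's hole towards +y. The point is on its middle line, 20 mm above the bolt's top face. Axes as keeper_hole
- bolt (a joint): Travel of the bolt, m: 0 with its hole in line with the keeper's hole, negative (to -0.085) while it is short of the keeper (towards the keeper's +y), positive (to a stop at 0.018) when pushed too far (-y). It slides with about 2 N of friction and stays where it is left
- pin_head (a point): Centre of the head of the loose steel locking pin (about 100 g): a flat block 24 mm (x) by 12 mm (y, the way to grip it) by 30 mm (z, along the pin, away from its tip). Below it a round collar 22 mm across, 4 mm thick, underside 19 mm below this point; then the shank, 10 mm across, 40 mm long, its last 10 mm tapering to 4 mm. It starts upright in the pin stand, collar on the stand's top
- pin_flange (a point): Point on the pin's axis at the underside of its collar; same axes as pin_head. With the pin home it coincides with keeper_hole
- pin_stand: Fixed wooden block, 60 by 60 mm and 50 mm high, on the bench at the robot's right, with an upright 13 mm hole 45 mm deep in the middle of its top holding the pin. Origin: centre of its underside
- reagent: Bystander: amber glass reagent bottle with a black cap, 70 mm across, 160 mm high, upright. Origin: centre of its underside
- jar: Bystander: white plastic jar, 60 mm across, 70 mm high, upright. Origin: centre of its underside
- slide_box: Bystander: flat blue slide box, 85 by 160 by 35 mm, lying on the bench. Origin: centre of its underside

How it is judged:
By the outcome, as a careful person would: the job done as asked, in the order asked, and still so for the second after the job is handed in, with the robot touching nothing.
It also fails if it takes over 58 s, if anything falls off the work surface, if the arm or the gripper's body presses on something with over 40 N, if the wrist force passes 120 N, or if a joint passes its speed limit or range.

### The arm

A 7-joint arm with a two-finger parallel gripper is mounted at the origin on the work surface. World frame = base frame: x ahead of the robot, y to its left, z up, the work surface at z = 0. Lengths are in m, angles in rad, forces in N, time in s.
With the tool pointing down it reaches from about 0.4 to 0.85 m from the base axis. Payload 4.5 kg.
Tool frame: the origin (TCP) lies between the finger pads; the fingertips stand 17 mm ahead of it and the grasp point (between the pads) lies 2 mm behind it; z points along the fingers, y is the direction in which the jaws open and shut (so a half turn about z gives the same grasp; the last joint's range is limited). The gripper opens to 88 mm and grips with 3 to 60 N. Pads are 18 mm wide; open, the fingers measure 123 mm over their backs; the gripper's body (75 mm by 187 mm) begins 45 mm behind the grasp point.
Start: joints at [-1.159, 0.689, -0.195, 1.565, 0.157, 0.902, -0.215], TCP at [0.231, 0.581, 0.256] pointing down, gripper open.
Joint ranges: [-3.01, 3.01], [-0.46, 2.08], [-1.47, 1.51], [0.13, 2.56], [-1, 4.14], [0.04, 2.09], [-2.66, 2.66]. Speed limits (rad/s): [2.57, 2.57, 3.14, 3.14, 3.14, 3.14, 3.14].

### API

Orientations are given as a rotation vector (axis times angle).
In Python, from workcell import bot gives the robot as it stands. The module is installed in compiled form; this text tells all that it offers.
- The arm moves only by the tool carry_out, never from a script. Its argument "series" is a list that holds one entry, the list of rows, each a list of 7 numbers: the finger opening in mm, from 0 to 88.1, then the shift along the world's x, y, z in mm, then the turn, a rotation vector about the world's x, y, z in degrees. A call has exactly 5 rows; each row is the pose to reach, as a shift and turn from the pose commanded when the call began; what a row does not reach only later rows make up. A row lasts 1/8 s, in which the tool goes at most 62.5 mm and 10.7 degrees, less where a joint would pass 70% of its speed; a pose out of reach is approached as far as the arm can. A call with a gripper value outside its range is refused whole. The fingers move at their own pace and stop on an object; "newtons" is the grip in N (left out, the last holds). Time passes only in rows, so rows that repeat a pose let the fingers close, or fill a call up. It gives the time, the measured TCP pose, the force and the opening at its end, in the units of the state.
- bot.get_state(): the state, without advancing time (a new reading comes with each control period).
- bot.capture(name): name is "scene" or "top"; returns a dict with "image" (480x640x3 uint8, red, green, blue), "range_z" (480x640 float32, m along the optical axis (not along the pixel's ray), 0 where there is no reading), "mtx" (3x3 intrinsics, pixels), "dist_coeffs" ([k1, k2, p1, p2, k3] as OpenCV has them; the pictures are not rectified), "extrinsics" (4x4, takes a point from camera to world coordinates). Camera axes: x right, y down, z forward; pixel columns grow to the right and rows downward; lengths in m; the calibration is good to about 2 mm. A picture is of the moment at which its call begins.
- bot.sign_off(): hands the job in, once; it reports no verdict.
The state is a dict: "t": time; "q": joint angles; "joint_velocities": joint speeds; "effort": joint torques, N m; "ee_pos": TCP position; "tool_rot": TCP orientation; "contact_force": force on the tool from outside, world axes, zero at the start; "ft_torque": the same for the moment, N m; "gripper_width": finger opening in m.
Only numpy, scipy, OpenCV 4.12 (cv2) and the standard library are available. Lean on these libraries where they do the work, as an engineer would, in place of code of your own. Each camera call takes 0.05 s, during which the arm holds its last target. There are 200 camera calls.

## Working session

There is one attempt and no reset: what is moved stays moved. The work goes in short steps, Python scripts to look and compute and a tool call to move; the robot and the scene stay as the last step left them, time stands still between calls to the robot, and variables do not carry over. Pictures are saved under pics/ and viewed, about 8 in all and at most 12, crops included, and the job is handed in when it is done.

Besides the shell and the picture viewer there is one more tool, called after "Request:" as a command line: name --argument value ..., lists and objects as JSON in quotes. carry_out: Moves the arm, as the interface text tells. Its arguments: {"type":"object","properties":{"series":{"type":"array"},"newtons":{"type":"number"}},"required":["series"]}

```bash
mkdir -p pics
cat > h.py <<'E'
import numpy as np, cv2
from workcell import bot
def grab(n,tag=None):
    c=bot.capture(n)
    np.savez(f'{n}.npz',**{k:np.asarray(v) for k,v in c.items()})
    if tag: cv2.imwrite(f'pics/{tag}.png',c['image'][:,:,::-1])
    return c
def load(n): return dict(np.load(f'{n}.npz'))
def cloud(c):
    K,d,T=c['mtx'],c['dist_coeffs'],c['extrinsics']
    v,u=np.mgrid[:480,:640]
    p=cv2.undistortPoints(np.stack([u,v],-1).reshape(-1,1,2).astype(float),K,d).reshape(480,640,2)
    z=c['range_z'].astype(float)
    P=np.dstack([p[...,0]*z,p[...,1]*z,z])@T[:3,:3].T+T[:3,3]
    P[z==0]=np.nan
    return P
def proj(c,X):
    T=np.linalg.inv(c['extrinsics'])
    r=cv2.Rodrigues(T[:3,:3])[0]
    return cv2.projectPoints(np.atleast_2d(X).astype(float),r,T[:3,3],c['mtx'],c['dist_coeffs'])[0][:,0]
E
python3 - <<'E'
from h import *
for n in('scene','top'):
    c=grab(n,n+'0'); print(n,c['mtx'].round(1).tolist(),c['extrinsics'].round(3).tolist())
print(bot.get_state())
E
```

```text
scene [[479.4, 0.0, 324.2], [0.0, 479.4, 245.0], [0.0, 0.0, 1.0]] [[0.679, 0.533, -0.505, 1.082], [0.734, -0.508, 0.451, -0.43], [-0.016, -0.677, -0.736, 0.893], [0.0, 0.0, 0.0, 1.0]]
top [[452.3, 0.0, 318.0], [0.0, 452.3, 230.9], [0.0, 0.0, 1.0]] [[-0.011, -0.986, 0.164, 0.393], [-0.999, 0.016, 0.028, 0.024], [-0.03, -0.164, -0.986, 1.259], [0.0, 0.0, 0.0, 1.0]]
{'t': 0.1, 'q': array([-1.15924337,  0.68986408, -0.19454012,  1.56618457,  0.15728032,
        0.90251521, -0.21512777]), 'joint_velocities': array([-3.89584413e-04, -1.07771617e-03, -6.83309762e-04, -2.97606772e-03,
       -3.49276371e-05, -4.01361952e-04, -2.14618051e-03]), 'effort': array([-4.52376553e-03, -5.28498459e+01, -1.27200153e+00, -1.53836274e+01,
       -5.25746809e-02,  2.01134681e-03,  7.16145087e-05]), 'ee_pos': array([0.23035448, 0.58044624, 0.25502799]), 'tool_rot': array([-5.89742835e-01, -3.08553117e+00,  2.46341205e-03]), 'contact_force': array([ 0.16935467, -0.33040905,  0.55777648]), 'ft_torque': array([-0.01654335, -0.01572753, -0.01118106]), 'gripper_width': 0.08779242139049603}
```

View pics/scene0.png

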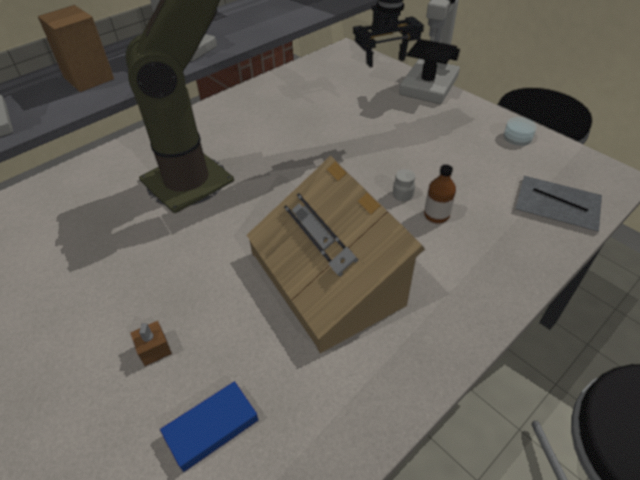

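View pics/top0.png

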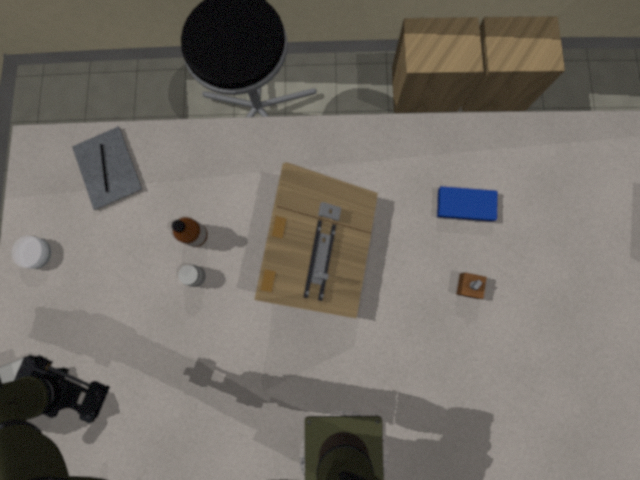

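The scene picture shows the case with its keeper near (342,262) and bolt near (315,230). The pin is in its stand near (148,338). In the top picture the keeper is near (330,211), the bolt at (321,255) and the pin at (474,286). Next I'll enlarge these areas and fit the board plane.

Run:
```python
from h import *
s,t=load('scene'),load('top')
def crop(c,u,v,w,h,k): return cv2.resize(c['image'][v:v+h,u:u+w,::-1],(w*k,h*k),interpolation=cv2.INTER_CUBIC)
m=np.zeros((600,800,3),np.uint8)
a=crop(t,290,190,70,120,5); m[:600,:350]=a        # top bolt: u=290+x/5,v=190+y/5
b=crop(s,275,185,90,100,4); m[:400,360:720]=b     # scene bolt
d=crop(s,120,310,60,60,3); m[410:590,360:540]=d
e=crop(t,445,260,50,50,4); m[400:600,550:750]=e
cv2.imwrite('pics/m1.png',m)
for n,c in(('scene',s),('top',t)):
    P=cloud(c); 
    # board plane: heights between 70 and 200mm, region case
    sel=(P[...,2]>.075)&(P[...,2]<.2)&(P[...,0]>.3)&(P[...,0]<.8)&(abs(P[...,1])<.17)
    p=P[sel]
    best=0;rng=np.random.default_rng(0)
    for _ in range(500):
        q=p[rng.choice(len(p),3,False)];nn=np.cross(q[1]-q[0],q[2]-q[0]);nn/=np.linalg.norm(nn)+1e-12
        k=abs((p-q[0])@nn)<.002
        if k.sum()>best:best=k.sum();bi=k
    q=p[bi];o=q.mean(0);nn=np.linalg.svd(q-o)[2][2];nn*=np.sign(nn[2])
    h=(P-o)@nn
    print(n,'plane',o.round(4),nn.round(4),best,len(p),'tilt',np.degrees(np.arccos(nn[2])),'yaw of -x',np.degrees(np.arctan2(-nn[1],-nn[0])))
    pin=(P[...,2]>.06)&(P[...,2]<.12)&(P[...,1]<-.15)&(P[...,0]>.2)&(P[...,0]<.75)
    print('pin pts',pin.sum(),np.argwhere(pin)[:30:3].tolist(),P[pin].mean(0) if pin.any() else 0, np.nanmax(P[pin][:,2]) if pin.any() else 0)
    st=(abs(P[...,2]-.05)<.004)&(P[...,1]<-.15)&(P[...,0]>.2)&(P[...,0]<.75)
    print('stand',st.sum(),P[st].mean(0), cv2.minAreaRect((P[st][:,:2]*1000).astype(np.float32)))
    hd=(h>.03)&(h<.06)&sel
    print('handle',hd.sum(),P[hd].mean(0),np.argwhere(hd).tolist())
    kp=(h>.0135)&(h<.019)&sel
    print('keeper',kp.sum(),P[kp].mean(0),np.argwhere(kp).mean(0))
```

```text
scene plane [0.5744 0.0489 0.1379] [-0.1001 -0.4903  0.8658] 10055 15810 tilt 30.026684631624008 yaw of -x 78.46156692304906
pin pts 137 [[323, 142], [323, 145], [324, 142], [324, 145], [325, 141], [325, 144], [325, 147], [326, 143], [326, 146], [327, 141]] [ 0.44460404 -0.35102271  0.07689319] 0.08717461896889467
stand 628 [ 0.44582804 -0.35152186  0.04969973] ((441.7037658691406, -350.73602294921875), (61.312660217285156, 62.92904281616211), 77.00468444824219)
handle 89 [0.46850952 0.04357529 0.16938747] [[204, 298], [204, 299], [205, 297], [205, 298], [205, 299], [205, 300], [206, 296], [206, 297], [206, 298], [206, 299], [206, 300], [206, 301], [207, 295], [207, 296], [207, 297], [207, 298], [207, 299], [207, 300], [207, 301], [207, 302], [208, 294], [208, 295], [208, 296], [208, 297], [208, 298], [208, 299], [208, 300], [208, 301], [208, 302], [208, 303], [209, 293], [209, 294], [209, 295], [209, 296], [209, 297], [209, 298], [209, 299], [209, 300], [209, 301], [209, 302], [209, 303], [209, 304], [210, 292], [210, 293], [210, 294], [210, 295], [210, 296], [210, 297], [210, 298],
[... 1192 characters left out ...]
], [273, 324], [273, 325], [273, 326], [274, 317], [274, 318], [274, 319], [274, 320], [274, 321], [274, 322], [274, 323], [274, 324], [274, 325], [274, 326], [274, 327], [275, 317], [275, 318], [275, 319], [275, 320], [275, 321], [275, 322], [275, 323], [275, 324], [275, 325], [275, 326], [275, 327], [276, 317], [276, 318], [276, 319], [276, 320], [276, 321], [276, 322], [276, 323], [276, 324], [276, 325], [276, 326], [276, 327], [277, 318], [277, 319], [277, 320], [277, 321], [277, 322], [277, 323], [277, 324], [277, 325], [277, 326], [277, 327], [278, 321], [278, 322], [278, 323], [278, 324], [278, 325], [278, 326]]
keeper 252 [0.60446002 0.03095961 0.15148979] [220.38888889 327.58333333]
```

View pics/m1.png

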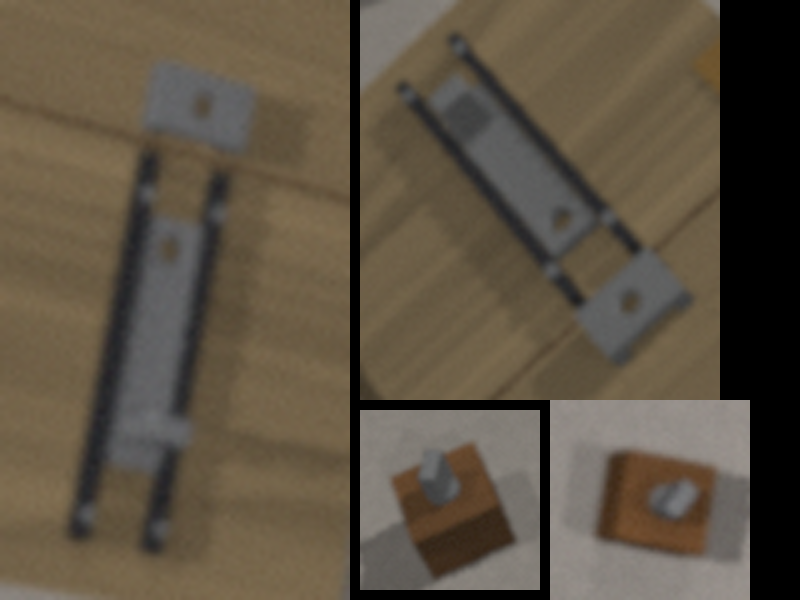

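The enlarged picture shows the bolt lying short of the keeper, with both holes visible. In top-camera pixels the keeper hole is at about (330.2,210.4) and the bolt hole at (323.6,239.2). In the scene camera they are at (342.1,259.6) and (325.1,239.4). The handle is at the bolt's near end and the pin stands upright in its stand.

```bash
cat >> h.py <<'E'
yaw=np.radians(78.6-90)   # case yaw such that Y axis = rot of (-1,0)
def axes(a):  # a = azimuth of upslope
    X=np.array([np.cos(a)*np.cos(np.pi/6),np.sin(a)*np.cos(np.pi/6),.5]); Y=np.array([-np.sin(a),np.cos(a),0])
    return np.stack([X,Y,np.cross(X,Y)],1)
def ray(c,uv):
    p=cv2.undistortPoints(np.array([[uv]],float),c['mtx'],c['dist_coeffs']).ravel()
    T=c['extrinsics'];d=T[:3,:3]@np.r_[p,1];return T[:3,3],d/np.linalg.norm(d)
def hit(c,uv,o,n):
    a,d=ray(c,uv);return a+d*((o-a)@n)/(d@n)
def tri(r):
    A=sum(np.eye(3)-np.outer(d,d) for _,d in r);b=sum((np.eye(3)-np.outer(d,d))@a for a,d in r);return np.linalg.solve(A,b)
E
python3 - <<'E'
from h import *
s,t=load('scene'),load('top')
A=axes(np.radians(78.57));n=A[:,2];print(A.round(4).tolist())
O=np.array([.5744,.0489,.1379])
pk={'keeper':((330.2,210.4),(342.1,259.6),.016),'bolt':((323.6,239.2),(325.1,239.4),.009)}
R={}
for k,(a,b,h) in pk.items():
    ra,rb=ray(t,a),ray(s,b);p=tri([ra,rb]);R[k]=p
    print(k,'tri',p.round(4),'h',((p-O)@n).round(4),'top',hit(t,a,O+h*n,n).round(4),'scene',hit(s,b,O+h*n,n).round(4))
print('bolt-keeper in case axes',(A.T@(R['bolt']-R['keeper'])).round(4))
hp=R['bolt']+A@[0,.09,.02];print('handle',hp.round(4))
for nme,c in(('scene',s),('top',t)):
    P=cloud(c);h=(P-O)@n
    L=(P-O)@A
    k=(L[...,2]>.012)&(L[...,2]<.02)&(abs(L[...,0]+0)<.1)&(P[...,0]>.56)&(P[...,0]<.66)
    q=L[k];lo,hi=np.percentile(q,[3,97],0);print(nme,'keeper depth ext',lo.round(3),hi.round(3),'ctr world',(O+A@((lo+hi)/2)).round(4))
    pin=(P[...,2]>.076)&(P[...,2]<.1)&(P[...,1]<-.3)&(P[...,1]>-.4)&(P[...,0]>.38)&(P[...,0]<.5)
    q=P[pin];print('head',len(q),q.mean(0).round(4),cv2.minAreaRect((q[:,:2]*1000).astype(np.float32)))
    e=np.linalg.eigh(np.cov(q[:,:2].T));print(np.sqrt(e[0]),np.degrees(np.arctan2(*e[1][::-1,1])))
    # low residual height table
    tb=(abs(P[...,2])<.03)&(P[...,1]<-.2)&(P[...,0]>.3)&(P[...,0]<.6);print('table z',np.median(P[tb][:,2]))
m=np.zeros((480,800,3),np.uint8)
def crop(c,u,v,w,h,k): return cv2.resize(c['image'][v:v+h,u:u+w,::-1],(w*k,h*k),interpolation=cv2.INTER_CUBIC)
m[:400,:400]=crop(s,128,315,40,40,10);m[:400,400:]=crop(t,452,267,40,40,10)
cv2.imwrite('pics/m2.png',m)
E
```

```text
[[0.1716, -0.9802, -0.0991], [0.8488, 0.1982, -0.4901], [0.5, 0.0, 0.866]]
keeper tri [0.6289 0.0238 0.1517] h 0.0188 top [0.6299 0.0242 0.1488] scene [0.627  0.0251 0.1489]
bolt tri [0.5578 0.0417 0.144 ] h 0.0104 top [0.5581 0.0419 0.1424] scene [0.5569 0.0425 0.1426]
bolt-keeper in case axes [-0.0009  0.0732 -0.0084]
handle [0.4676 0.0498 0.1613]
scene keeper depth ext [-0.032 -0.075  0.013] [ 0.017 -0.005  0.019] ctr world [0.6107 0.0271 0.1479]
head 83 [ 0.443  -0.3506  0.0825] ((441.40191650390625, -350.37322998046875), (12.528352737426758, 24.795547485351562), 50.937381744384766)
[0.00382061 0.00748038] 138.58571548924292
table z -9.815629736370513e-05
top keeper depth ext [-0.029 -0.075  0.012] [0.02  0.009 0.02 ] ctr world [0.6046 0.0307 0.1495]
head 51 [ 0.4428 -0.3496  0.0842] ((443.1327209472656, -350.0114440917969), (12.727758407592773, 24.403228759765625), 48.581573486328125)
[0.00373518 0.00733697] 138.36764644700966
table z 0.0015601029058220917
```

View pics/m2.png

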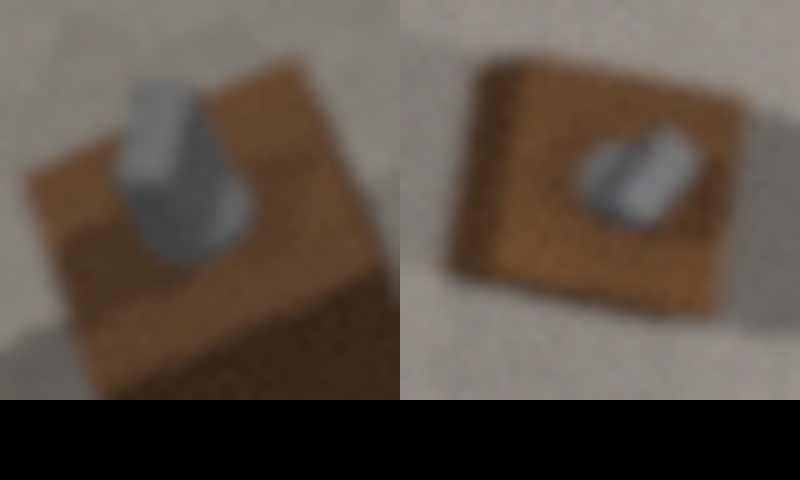

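The pin head is nearly rectangular in depth, with its long axis at about 139° azimuth and its centre near (0.443,-0.3505). In the crop its top faces are at (160,130) in the scene view and (660,175) in the top view. Next I'll plan the move to the handle.

```bash
cat >> h.py <<'E'
from scipy.spatial.transform import Rotation as Ro
A=axes(np.radians(78.57));K=np.array([.6285,.0242,.1503]);B=np.array([.5576,.0419,.1434]);PIN=np.array([.4431,-.3503,.050])
def Rt(z,y): return Ro.from_matrix(np.stack([np.cross(y,z),y,z],1))
RH=Rt(-A[:,2],-A[:,1])
def down(az): a=np.radians(az);return Rt(np.array([0,0,-1.]),np.array([np.cos(a),np.sin(a),0]))
def go(p,R):
    s=bot.get_state();d=(p-s['ee_pos'])*1e3;r=(R*Ro.from_rotvec(s['tool_rot']).inv()).as_rotvec(degrees=True)
    print('t',round(s['t'],2),'shift',d.round(1),'turn',r.round(1),'mag',np.linalg.norm(r).round(1),'w',round(s['gripper_width']*1e3,1),'F',s['contact_force'].round(1),'q',s['q'].round(2))
    return d,r
E
python3 - <<'E'
from h import *
H=B+A@[0,.09,.022];print('H',H.round(4))
go(H+.08*A[:,2],RH); go(H+.08*A[:,2],RH*Ro.from_euler('z',180,degrees=True))
E
```

```text
H [0.4672 0.049  0.1625]
t 0.1 shift [ 228.9 -570.7  -23.3] turn [ 28.6  15.4 -77.9] mag 84.4 w 87.8 F [ 0.2 -0.3  0.6] q [-1.16  0.69 -0.19  1.57  0.16  0.9  -0.22]
t 0.1 shift [ 228.9 -570.7  -23.3] turn [ 16.3 -29.9  97.7] mag 103.5 w 87.8 F [ 0.2 -0.3  0.6] q [-1.16  0.69 -0.19  1.57  0.16  0.9  -0.22]
```

Request:
carry_out --series '[[[70,20,-55,20,2.9,1.5,-7.8],[70,40,-110,40,5.7,3.1,-15.6],[70,65,-165,50,8.6,4.6,-23.4],[70,90,-225,50,11.4,6.2,-31.2],[70,114,-285,50,14.3,7.7,-39]]]' --newtons 30

```text
t: 0.72
ee_pos: [0.3437, 0.2983, 0.3059]
tool_rot: [-1.501, -2.539, -0.323]
contact_force: [1.2, -0.2, -0.2]
gripper_width: 0.0698
```

```bash
python3 -c "
from h import *
go(B+A@[0,.09,.102],RH)"
```

```text
t 0.72 shift [ 115.6 -288.6  -74.1] turn [ 14.3   7.8 -38.5] mag 41.8 w 69.8 F [ 1.2 -0.2 -0.2] q [-0.45  0.37 -0.28  2.1  -0.26  0.55  0.01]
```

Request:
carry_out --series '[[[50,23,-58,-10,2.9,1.6,-7.7],[50,46,-116,-20,5.7,3.1,-15.4],[50,70,-174,-35,8.6,4.7,-23.1],[50,93,-232,-55,11.4,6.2,-30.8],[50,116,-288,-74,14.3,7.8,-38.5]]]'

```text
t: 1.35
ee_pos: [0.4569, 0.0166, 0.2334]
tool_rot: [-2.13, -1.743, -0.572]
contact_force: [0.6, 0.8, 0.0]
gripper_width: 0.0503
```

```bash
python3 -c "
from h import *
go(B+A@[0,.09,.102],RH);go(B+A@[0,.09,.022],RH)"
```

```text
t 1.35 shift [ 2.4 -6.9 -1.7] turn [-0.1 -0.  -0. ] mag 0.1 w 50.3 F [0.6 0.8 0. ] q [ 0.48  0.6  -0.42  2.14 -0.66  0.49  0.52]
t 1.35 shift [ 10.3  32.4 -71. ] turn [-0.1 -0.  -0. ] mag 0.1 w 50.3 F [0.6 0.8 0. ] q [ 0.48  0.6  -0.42  2.14 -0.66  0.49  0.52]
```

Request:
carry_out --series '[[[50,0,2,0,0,0,0],[50,2,14,-23,0,0,0],[50,4,27,-46,0,0,0],[50,6,36,-61,0,0,0],[50,7,41,-69,0,0,0]]]'

```text
t: 1.98
ee_pos: [0.4624, 0.0609, 0.1653]
tool_rot: [-2.123, -1.75, -0.569]
contact_force: [-22.2, -50.0, 100.3]
gripper_width: 0.05
```

Request:
carry_out --series '[[[50,0,0,0,0,0,0],[0,0,0,0,0,0,0],[0,0,0,0,0,0,0],[0,0,0,0,0,0,0],[0,0,0,0,0,0,0]]]' --newtons 25

```text
t: 2.6
ee_pos: [0.4643, 0.0596, 0.1658]
tool_rot: [-2.127, -1.751, -0.572]
contact_force: [0.2, -3.5, 6.9]
gripper_width: 0.0137
```

```bash
python3 -c "
from h import *
go(B+A@[0,.09,.022],RH)
grab('scene','s2');grab('top','t2')
s,t=load('scene'),load('top')
def crop(c,u,v,w,h,k): return cv2.resize(c['image'][v:v+h,u:u+w,::-1],(w*k,h*k),interpolation=cv2.INTER_CUBIC)
cv2.imwrite('pics/m3.png',np.hstack([crop(s,265,150,100,150,4),crop(t,280,180,100,150,4)]))"
```

```text
t 2.6 shift [  2.9 -10.6  -3.3] turn [ 0.1  0.2 -0.3] mag 0.4 w 13.7 F [ 0.2 -3.5  6.9] q [ 0.44  0.76 -0.54  2.2  -0.75  0.23  0.58]
```

View pics/m3.png

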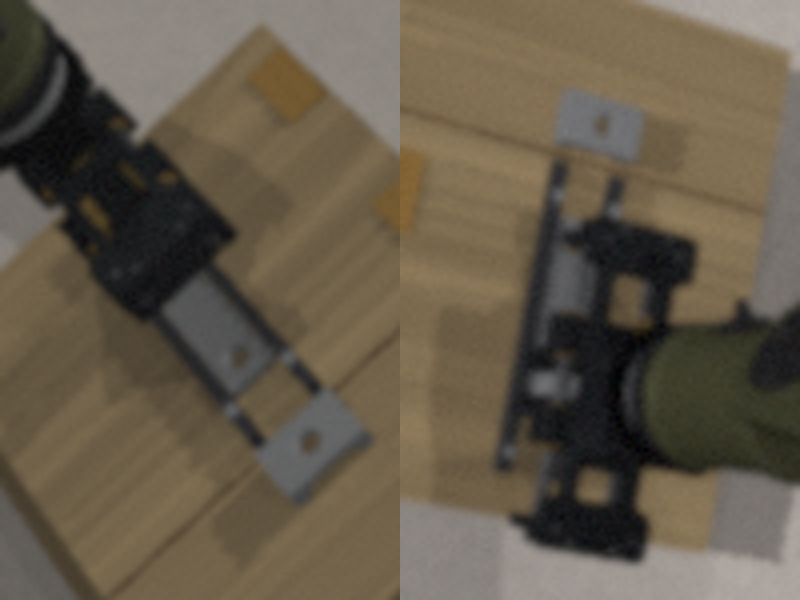

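The grip closed, but the TCP is 10 mm too far upslope and slightly low. Row limits clipped the earlier move, and the fingertips pressed with about 114 N. The view shows the gripper on the upper part of the handle, with the bolt hole visible at (240,357) in the left crop. I'll regrip with the TCP centred.

Request:
carry_out --series '[[[40,0,0,0,0,0,0],[40,-0.5,-2.5,4.3,0,0,0],[40,-1.3,-6.8,1.5,0,0,0],[40,-2.2,-11,-1,0,0,0],[40,-2.2,-11,-1,0,0,0]]]'

```text
t: 3.32
ee_pos: [0.4607, 0.0483, 0.1635]
tool_rot: [-2.127, -1.748, -0.569]
contact_force: [0.0, 0.0, 0.7]
gripper_width: 0.0402
```

```bash
python3 -c "
from h import *
d,r=go(B+A@[0,.09,.022],RH);print((A.T@d).round(1))"
```

```text
t 3.33 shift [ 6.5  0.7 -1.1] turn [-0.  -0.  -0.3] mag 0.3 w 40.2 F [0.  0.  0.7] q [ 0.46  0.76 -0.53  2.2  -0.73  0.24  0.59]
[ 1.1 -6.3 -1.9]
```

Request:
carry_out --series '[[[0,0,0.5,0,0,0,0],[0,0,0.5,0,0,0,0],[0,0,0.5,0,0,0,0],[0,0,0.5,0,0,0,0],[0,0,0.5,0,0,0,0]]]' --newtons 30

```text
t: 3.95
ee_pos: [0.4613, 0.0493, 0.164]
tool_rot: [-2.126, -1.749, -0.571]
contact_force: [1.2, 0.6, -0.6]
gripper_width: 0.014
```

```bash
python3 -c "
from h import *
d,r=go(K+A@[0,.09,.015],RH);print((A.T@d).round(1))
c=grab('scene');x=cv2.resize(c['image'][185:285,275:365,::-1],None,fx=6,fy=6,interpolation=cv2.INTER_CUBIC);cv2.imwrite('pics/m4.png',x)"
```

```text
t 3.95 shift [ 77.5 -14.7  -0.7] turn [-0.   0.  -0.3] mag 0.3 w 14.0 F [ 1.2  0.6 -0.6] q [ 0.46  0.76 -0.53  2.2  -0.74  0.24  0.59]
[  0.5 -78.8  -1.1]
```

View pics/m4.png

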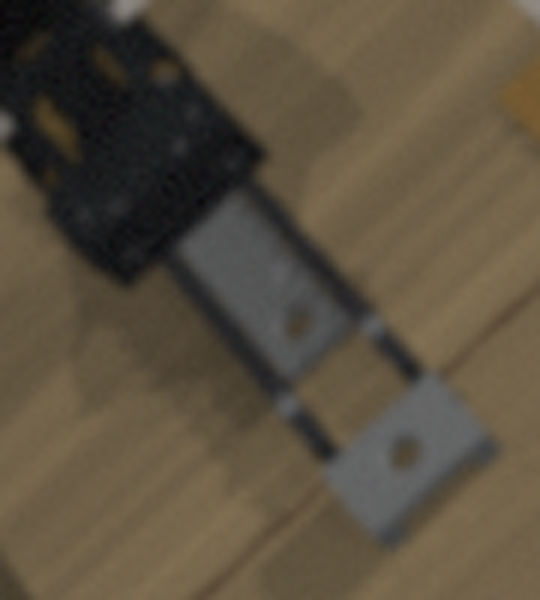

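The bolt hole is at crop pixel (299,321) and the keeper hole at (404,451), about 77–79 mm of travel apart. I'll slide 45 mm first, then re-measure at the shorter gap.

Request:
carry_out --series '[[[0,8.8,-1.8,0,0,0,0],[0,19.6,-4,0,0,0,0],[0,30.4,-6.1,0,0,0,0],[0,40.2,-8.1,0,0,0,0],[0,44.1,-8.9,0,0,0,0]]]'

```text
t: 4.62
ee_pos: [0.506, 0.0404, 0.164]
tool_rot: [-2.126, -1.75, -0.571]
contact_force: [-2.4, 1.0, 2.1]
gripper_width: 0.0138
```

Request:
carry_out --series '[[[0,0,0,0,0,0,0],[0,0,0,0,0,0,0],[0,0,0,0,0,0,0],[0,0,0,0,0,0,0],[0,0,0,0,0,0,0]]]'

```text
t: 5.25
ee_pos: [0.5052, 0.0405, 0.164]
tool_rot: [-2.126, -1.749, -0.57]
contact_force: [2.1, 3.6, -1.7]
gripper_width: 0.0136
```

```bash
python3 -c "
from h import *
d,r=go(K+A@[0,.09,.015],RH);print((A.T@d).round(1))
I=0
for i in range(12):
  c=grab('scene'); I=I+c['image'].astype(float)/12
np.save('avg.npy',I)
x=cv2.resize(I[225:285,295:375,::-1].astype(np.uint8),None,fx=10,fy=10,interpolation=cv2.INTER_CUBIC);cv2.imwrite('pics/m5.png',x)"
```

```text
t 5.25 shift [33.6 -5.8 -0.7] turn [-0.   0.  -0.3] mag 0.3 w 13.6 F [ 2.1  3.6 -1.7] q [ 0.4   0.77 -0.43  2.08 -0.69  0.36  0.55]
[  0.5 -34.1  -1.1]
```

View pics/m5.png

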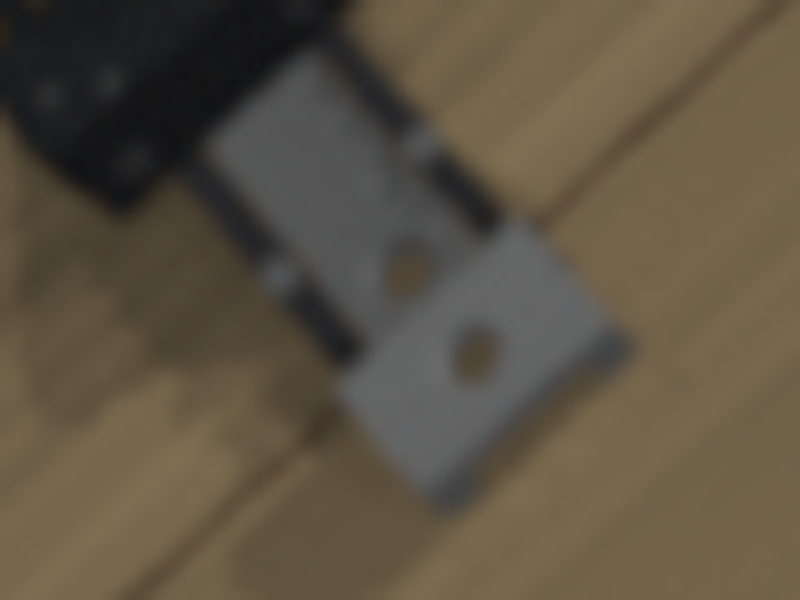

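The bolt hole is at crop pixel (408,270) and the keeper hole at (475,353).

```bash
python3 -c "
from h import *
c=load('scene');n=A[:,2]
f=lambda x,y:((x+.5)/10-.5+295,(y+.5)/10-.5+225)
k=hit(c,f(475,353),K,n);b=hit(c,f(408,270),K-.007*n,n)
print('K',k.round(4),(A.T@(b-k)*1e3).round(1))
print(proj(c,K),f(475,353))
# keeper plate corners predicted vs. picture
for dx,dy in((-26,17),(26,17),(26,-17),(-26,-17)):
  u,v=proj(c,k+A@[dx/1e3,dy/1e3,0])[0];print(dx,dy,round((u-295+.5)*10),round((v-225+.5)*10))
"
```

```text
K [0.6281 0.0238 0.1501] [-0.  31.2 -7. ]
[[342.31154519 259.78221414]] (342.05, 259.85)
-26 17 339 386
26 17 523 215
26 -17 615 320
-26 -17 427 494
```

Request:
carry_out --series '[[[0,8,-1.6,0,0,0,0],[0,16,-3.2,0,0,0,0],[0,24,-4.8,0,0,0,0],[0,30.9,-6.2,0,0,0,0],[0,30.9,-6.2,0,0,0,0]]]'

```text
t: 6.48
ee_pos: [0.5375, 0.034, 0.164]
tool_rot: [-2.127, -1.75, -0.572]
contact_force: [2.2, 3.7, 0.6]
gripper_width: 0.014
```

Request:
carry_out --series '[[[0,0,0,0,0,0,0],[0,0,0,0,0,0,0],[0,0,0,0,0,0,0],[0,0,0,0,0,0,0],[0,0,0,0,0,0,0]]]'

```text
t: 7.1
ee_pos: [0.5363, 0.0342, 0.164]
tool_rot: [-2.126, -1.749, -0.571]
contact_force: [3.1, 4.1, -0.4]
gripper_width: 0.0141
```

```bash
python3 -c "
from h import *
d,r=go(K+A@[0,.09,.015],RH);print((A.T@d).round(1))
I=0
for i in range(12):
  c=grab('scene'); I=I+c['image'].astype(float)/12
x=cv2.resize(I[240:280,322:362,::-1].astype(np.uint8),None,fx=14,fy=14,interpolation=cv2.INTER_CUBIC)
cv2.imwrite('pics/m6.png',cv2.convertScaleAbs(x,alpha=1.6))"
```

```text
t 7.1 shift [ 2.4  0.5 -0.7] turn [ 0.   0.1 -0.3] mag 0.3 w 14.1 F [ 3.1  4.1 -0.4] q [ 0.36  0.79 -0.37  1.99 -0.66  0.44  0.51]
[ 0.5 -2.3 -1.1]
```

View pics/m6.png

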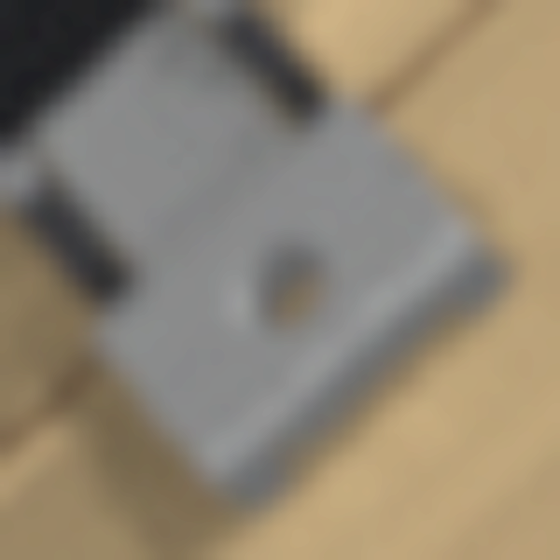

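Wood is visible through both holes, with only the hole wall in shadow at (293,275). I'll release and retreat.

Request:
carry_out --series '[[[36,0,0,0,0,0,0],[36,0,0,0,0,0,0],[36,-2,-10,17,0,0,0],[36,-5,-24.5,43,0,0,0],[36,-8,-39,70,0,0,0]]]'

```text
t: 8.32
ee_pos: [0.5272, -0.006, 0.2342]
tool_rot: [-2.127, -1.748, -0.568]
contact_force: [-0.8, -0.1, 0.1]
gripper_width: 0.0361
```

```bash
python3 -c "
from h import *
p=PIN+[0,0,.104]
go(p,down(49.5));go(p,down(229.5))"
```

```text
t 8.32 shift [ -84.1 -344.3  -80.2] turn [-29.6 -10.4  59.2] mag 67.0 w 36.1 F [-0.8 -0.1  0.1] q [ 0.4   0.66 -0.3   1.93 -0.59  0.64  0.46]
t 8.32 shift [ -84.1 -344.3  -80.2] turn [ -11.9   34.  -116.2] mag 121.6 w 36.1 F [-0.8 -0.1  0.1] q [ 0.4   0.66 -0.3   1.93 -0.59  0.64  0.46]
```

Request:
carry_out --series '[[[50,-8,-35,0,-3,-1,5.9],[50,-17,-70,0,-5.9,-2.1,11.8],[50,-25,-105,0,-8.9,-3.1,17.8],[50,-34,-140,0,-11.8,-4.2,23.7],[50,-42,-175,0,-14.8,-5.2,29.6]]]'

```text
t: 8.95
ee_pos: [0.485, -0.1817, 0.2338]
tool_rot: [-1.697, -2.418, -0.309]
contact_force: [-0.0, 0.6, -0.1]
gripper_width: 0.0503
```

Request:
carry_out --series '[[[50,-8,-35,-10,-3,-1,5.9],[50,-17,-70,-25,-5.9,-2.1,11.8],[50,-25,-105,-45,-8.9,-3.1,17.8],[50,-34,-140,-60,-11.8,-4.2,23.7],[50,-42,-170,-70,-14.8,-5.2,29.6]]]'

```text
t: 9.57
ee_pos: [0.4425, -0.3516, 0.163]
tool_rot: [-1.082, -2.948, 0.001]
contact_force: [0.1, 0.1, -0.4]
gripper_width: 0.0499
```

```bash
python3 -c "
from h import *
go(PIN+[0,0,.104],down(49.5))"
```

```text
t 9.57 shift [ 0.6  1.3 -9. ] turn [ 0.  -0.1 -0.2] mag 0.2 w 49.9 F [ 0.1  0.1 -0.4] q [ 0.69  0.74 -0.17  1.83  0.21  0.58  1.26]
```

Request:
carry_out --series '[[[50,0.6,1,-25,0,0,0],[50,0.6,1,-50,0,0,0],[50,0.6,1,-70,0,0,0],[50,0.6,1,-82,0,0,0],[50,0.6,1,-87,0,0,0]]]'

```text
t: 10.2
ee_pos: [0.4441, -0.3489, 0.0764]
tool_rot: [-1.086, -2.947, -0.002]
contact_force: [-0.2, -0.4, 0.3]
gripper_width: 0.0501
```

Request:
carry_out --series '[[[50,0,0,0,0,0,0],[0,0,0,0,0,0,0],[0,0,0,0,0,0,0],[0,0,0,0,0,0,0],[0,0,0,0,0,0,0]]]' --newtons 30

```text
t: 10.82
ee_pos: [0.4432, -0.3507, 0.0774]
tool_rot: [-1.087, -2.946, 0.002]
contact_force: [-4.7, -6.5, 4.1]
gripper_width: 0.0119
```

```bash
python3 -c "
from h import *
go(PIN+[0,0,.024],down(49.5))"
```

```text
t 10.82 shift [-0.1  0.4 -3.4] turn [ 0.  -0.1  0. ] mag 0.1 w 11.9 F [-4.7 -6.5  4.1] q [ 0.66  0.88 -0.12  1.87  0.24  0.4   1.22]
```

The pin is gripped at a width of 11.9 mm, with the TCP 27.4 mm above the collar's underside. Now I'll lift it.

Request:
carry_out --series '[[[0,0,0,12,0,0,0],[0,0,0,30,0,0,0],[0,0,0,55,0,0,0],[0,0,0,85,0,0,0],[0,0,0,120,0,0,0]]]'

```text
t: 11.45
ee_pos: [0.445, -0.3474, 0.1984]
tool_rot: [-1.084, -2.948, -0.005]
contact_force: [0.7, 0.1, -1.5]
gripper_width: 0.012
```

```bash
cat >> h.py <<'E'
RP=Ro.from_rotvec(np.radians(30)*np.array([np.sin(np.radians(78.57)),-np.cos(np.radians(78.57)),0]))*down(49.5)
K=np.array([.6283,.024,.1502]);D=.0274
E
python3 -c "
from h import *
print(RP.as_matrix()[:,2]+A[:,2])
go(K+A[:,2]*(D+.075),RP)"
```

```text
[1.38777878e-17 0.00000000e+00 0.00000000e+00]
t 11.45 shift [173.2 321.2  40.5] turn [29.2 -5.9 -0.1] mag 29.8 w 12.0 F [ 0.7  0.1 -1.5] q [ 0.7   0.69 -0.19  1.81  0.19  0.66  1.26]
```

Request:
carry_out --series '[[[0,12,20,15,2,-0.4,0],[0,30,53,30,5,-1,0],[0,50,90,45,8,-1.6,0],[0,70,130,55,11,-2.2,0],[0,90,168,60,14.6,-3,0]]]'

```text
t: 12.08
ee_pos: [0.5357, -0.1779, 0.2588]
tool_rot: [-1.06, -2.889, -0.406]
contact_force: [0.1, -0.4, -1.8]
gripper_width: 0.0117
```

Request:
carry_out --series '[[[0,20,38,0,4,-0.8,0],[0,40,76,-3,8,-1.6,0],[0,60,112,-8,11,-2.2,0],[0,75,140,-14,14,-2.8,0],[0,82,152,-19,14.6,-2.9,0]]]'

```text
t: 12.7
ee_pos: [0.6167, -0.0272, 0.2371]
tool_rot: [-1.022, -2.777, -0.783]
contact_force: [-0.5, 0.3, -1.4]
gripper_width: 0.0119
```

Request:
carry_out --series '[[[0,0,0,0,0,0,0],[0,0,0,0,0,0,0],[0,0,0,0,0,0,0],[0,0,0,0,0,0,0],[0,0,0,0,0,0,0]]]'

```text
t: 13.32
ee_pos: [0.6165, -0.0292, 0.2381]
tool_rot: [-1.024, -2.779, -0.781]
contact_force: [0.1, -0.7, -0.9]
gripper_width: 0.0123
```

```bash
python3 -c "
from h import *
d,r=go(K+A[:,2]*(D+.075),RP);print((A.T@d).round(1))
s=bot.get_state();R=Ro.from_rotvec(s['tool_rot']).as_matrix()
m=[]
f=R@[0,0,D]+s['ee_pos'];tip=f+R[:,2]*.04
for n,u0,v0 in(('scene',310,220),('top',300,185)):
  I=0
  for i in range(8):
    c=grab(n);I=I+c['image'].astype(float)/8
  print(n,[((proj(c,p)[0]-[u0,v0]+.5)*7).round() for p in(f,tip,K)])
  m.append(cv2.resize(I[v0:v0+70,u0:u0+56,::-1].astype(np.uint8),None,fx=7,fy=7,interpolation=cv2.INTER_CUBIC))
cv2.imwrite('pics/m7.png',cv2.convertScaleAbs(np.hstack(m),alpha=1.5))"
```

```text
t 13.32 shift [1.6 3.  0.8] turn [ 0.1  0.  -0. ] mag 0.1 w 12.3 F [ 0.1 -0.7 -0.9] q [ 0.51  0.79 -0.53  1.65 -0.23  0.75  1.16]
[ 3.2 -1.  -0.9]
scene [array([104., 187.]), array([166., 242.]), array([229., 282.])]
top [array([334., 170.]), array([274., 181.]), array([216., 185.])]
```

View pics/m7.png

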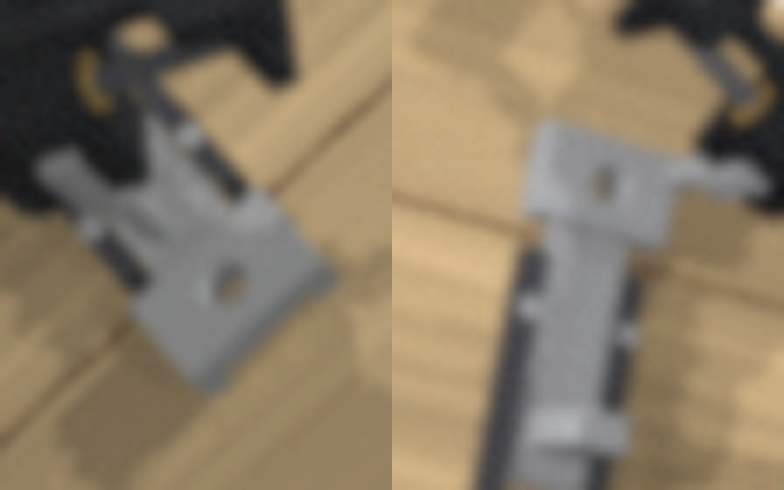

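The pin is held along the predicted axis. In the scene view its tip is near (160,240) and the hole at (230,283). In the top view the tip is near (283,180) and the hole at (211,185). I'll close to a 5 mm gap and look again.

Request:
carry_out --series '[[[0,1,4,-5,0,0,0],[0,2.5,9,-12,0,0,0],[0,3.8,14,-20,0,0,0],[0,4.5,17.5,-24.7,0,0,0],[0,4.5,17.5,-24.7,0,0,0]]]'

```text
t: 14.75
ee_pos: [0.6207, -0.0107, 0.2127]
tool_rot: [-1.023, -2.778, -0.781]
contact_force: [-0.3, 0.6, -1.0]
gripper_width: 0.0119
```

```bash
python3 -c "
from h import *
d,r=go(K+A[:,2]*(D+.045),RP);print((A.T@d).round(1))
s=bot.get_state();R=Ro.from_rotvec(s['tool_rot']).as_matrix()
m=[]
f=R@[0,0,D]+s['ee_pos'];tip=f+R[:,2]*.04
for n,u0,v0 in(('scene',315,225),('top',310,190)):
  I=0
  for i in range(8):
    c=grab(n);I=I+c['image'].astype(float)/8
  print(n,[((proj(c,p)[0]-[u0,v0]+.5)*10).round() for p in(f,tip,K)])
  m.append(cv2.resize(I[v0:v0+50,u0:u0+40,::-1].astype(np.uint8),None,fx=10,fy=10,interpolation=cv2.INTER_CUBIC))
cv2.imwrite('pics/m8.png',cv2.convertScaleAbs(np.hstack(m),alpha=1.6))"
```

```text
t 14.75 shift [ 0.4 -0.7  0.2] turn [ 0.1 -0.1 -0.1] mag 0.1 w 11.9 F [-0.3  0.6 -1. ] q [ 0.48  0.82 -0.53  1.67 -0.23  0.69  1.15]
[-0.5 -0.5  0.5]
scene [array([184., 267.]), array([267., 342.]), array([277., 353.])]
top [array([296., 199.]), array([215., 214.]), array([208., 214.])]
```

View pics/m8.png

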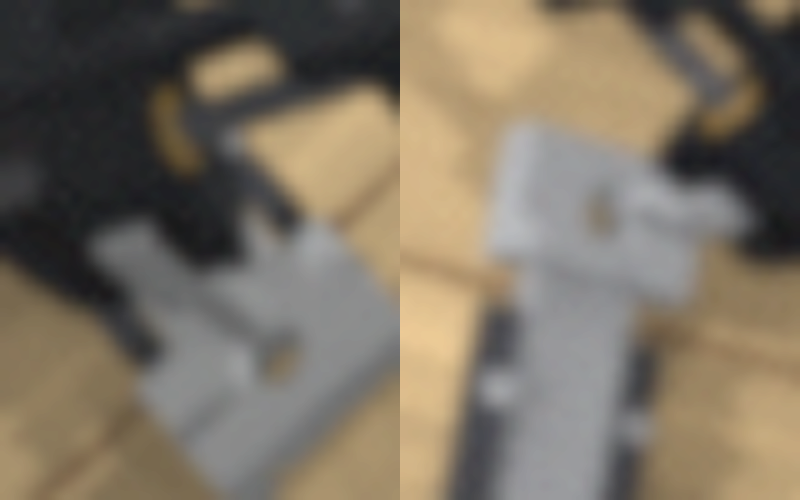

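In the last view the hole is at (278,357) in the scene crop and (200,212) in the top crop. The pin tip is just short of it and in line. I'll insert gently and watch the force.

Request:
carry_out --series '[[[0,0.7,0.8,-2.4,0,0,0],[0,1,2.2,-5,0,0,0],[0,1.3,3.7,-7.6,0,0,0],[0,1.6,5.2,-10.2,0,0,0],[0,1.9,6.7,-12.8,0,0,0]]]'

```text
t: 16.18
ee_pos: [0.6229, -0.0045, 0.2002]
tool_rot: [-1.024, -2.779, -0.781]
contact_force: [-0.2, -0.9, -0.8]
gripper_width: 0.0118
```

```bash
python3 -c "
from h import *
d,r=go(K+A[:,2]*D,RP);print((A.T@d).round(1),(A.T@bot.get_state()['contact_force']).round(1))"
```

```text
t 16.18 shift [  2.7  15.1 -26.3] turn [ 0.1 -0.  -0. ] mag 0.1 w 11.8 F [-0.2 -0.9 -0.8] q [ 0.47  0.84 -0.52  1.68 -0.23  0.66  1.15]
[  0.1   0.4 -30.4] [-1.2  0.  -0.2]
```

Request:
carry_out --series '[[[0,0.3,1.2,-2.2,0,0,0],[0,0.5,2.5,-4.3,0,0,0],[0,0.7,3.7,-6.5,0,0,0],[0,0.9,4.9,-8.7,0,0,0],[0,1.1,6.1,-10.8,0,0,0]]]'

```text
t: 16.8
ee_pos: [0.624, 0.0012, 0.1894]
tool_rot: [-1.024, -2.779, -0.78]
contact_force: [-1.7, -1.8, -1.7]
gripper_width: 0.0118
```

```bash
python3 -c "
from h import *
d,r=go(K+A[:,2]*D,RP);print((A.T@d).round(1),(A.T@bot.get_state()['contact_force']).round(1))"
```

```text
t 16.8 shift [  1.6   9.4 -15.5] turn [ 0.1 -0.  -0. ] mag 0.1 w 11.8 F [-1.7 -1.8 -1.7] q [ 0.46  0.85 -0.52  1.69 -0.23  0.63  1.15]
[  0.5   0.3 -18.1] [-2.7  1.3 -0.5]
```

Request:
carry_out --series '[[[0,0.2,1.2,-2.2,0,0,0],[0,0.5,2.5,-4.3,0,0,0],[0,0.7,3.7,-6.5,0,0,0],[0,1,4.9,-8.7,0,0,0],[0,1.2,6.1,-10.8,0,0,0]]]'

```text
t: 17.42
ee_pos: [0.6252, 0.0072, 0.1785]
tool_rot: [-1.024, -2.779, -0.78]
contact_force: [-0.8, -4.0, -1.3]
gripper_width: 0.0113
```

```bash
python3 -c "
from h import *
d,r=go(K+A[:,2]*D,RP);print((A.T@d).round(1),(A.T@bot.get_state()['contact_force']).round(1))"
```

```text
t 17.43 shift [ 0.4  3.3 -4.6] turn [ 0.1 -0.  -0. ] mag 0.1 w 11.3 F [-0.8 -4.  -1.3] q [ 0.45  0.87 -0.52  1.69 -0.23  0.61  1.15]
[ 0.6  0.3 -5.7] [-4.2 -0.   0.9]
```

Only 4 N sideways. I'll take the last millimetres slowly until the collar touches.

Request:
carry_out --series '[[[0,0.1,0.5,-0.9,0,0,0],[0,0.2,1,-1.7,0,0,0],[0,0.3,1.5,-2.6,0,0,0],[0,0.4,2,-3.5,0,0,0],[0,0.5,2.2,-4.2,0,0,0]]]'

```text
t: 18.05
ee_pos: [0.6256, 0.0095, 0.1745]
tool_rot: [-1.024, -2.779, -0.78]
contact_force: [-2.8, -4.5, 0.2]
gripper_width: 0.0118
```

```bash
python3 -c "
from h import *
d,r=go(K+A[:,2]*D,RP);print((A.T@d).round(1),(A.T@bot.get_state()['contact_force']).round(1))"
```

```text
t 18.05 shift [-0.   1.1 -0.6] turn [ 0.1 -0.  -0. ] mag 0.1 w 11.8 F [-2.8 -4.5  0.2] q [ 0.44  0.87 -0.52  1.7  -0.23  0.6   1.15]
[ 0.7  0.3 -1. ] [-4.2  1.9  2.7]
```

Request:
carry_out --series '[[[0,0.1,0.3,-0.5,0,0,0],[0,0.1,0.6,-0.9,0,0,0],[0,0.2,0.9,-1.4,0,0,0],[0,0.2,1.2,-1.8,0,0,0],[0,0.2,1.2,-1.8,0,0,0]]]'

```text
t: 18.68
ee_pos: [0.6257, 0.0101, 0.1733]
tool_rot: [-1.025, -2.779, -0.78]
contact_force: [-4.7, -7.4, 5.0]
gripper_width: 0.012
```

```bash
python3 -c "
from h import *
d,r=go(K+A[:,2]*D,RP);print((A.T@d).round(1),(A.T@bot.get_state()['contact_force']).round(1))"
```

```text
t 18.68 shift [-0.2  0.5  0.6] turn [ 0.2 -0.  -0. ] mag 0.2 w 12.0 F [-4.7 -7.4  5. ] q [ 0.44  0.88 -0.52  1.7  -0.23  0.6   1.15]
[0.7 0.3 0.3] [-4.6  3.1  8.4]
```

Request:
carry_out --series '[[[0,0,0.2,-0.5,0,0,0],[0,0.1,0.4,-0.9,0,0,0],[0,0.1,0.6,-1.3,0,0,0],[0,0.2,0.8,-1.7,0,0,0],[0,0.2,0.8,-1.7,0,0,0]]]'

```text
t: 19.3
ee_pos: [0.6257, 0.01, 0.173]
tool_rot: [-1.025, -2.779, -0.78]
contact_force: [-9.1, -11.9, 16.4]
gripper_width: 0.0115
```

```bash
python3 -c "
from h import *
d,r=go(K+A[:,2]*D,RP);print((A.T@d).round(1),(A.T@bot.get_state()['contact_force']).round(1))"
```

```text
t 19.3 shift [-0.2  0.5  0.9] turn [ 0.2 -0.   0. ] mag 0.2 w 11.5 F [ -9.1 -11.9  16.4] q [ 0.44  0.88 -0.52  1.7  -0.23  0.6   1.15]
[0.9 0.3 0.5] [-3.5  6.6 21. ]
```

Motion stalled at the expected depth with 21 N along the axis, so the collar is seated. I'll ease off, release and retreat.

Request:
carry_out --series '[[[0,-0.1,-0.6,1.1,0,0,0],[40,-0.1,-0.6,1.1,0,0,0],[40,-0.1,-0.6,1.1,0,0,0],[40,-0.1,-0.6,1.1,0,0,0],[40,-0.1,-0.6,1.1,0,0,0]]]'

```text
t: 19.92
ee_pos: [0.6261, 0.0118, 0.1723]
tool_rot: [-1.023, -2.779, -0.782]
contact_force: [0.9, 0.5, -0.4]
gripper_width: 0.04
```

Request:
carry_out --series '[[[40,-1,-5,8.7,0,0,0],[40,-3,-15,26,0,0,0],[40,-6,-29,52,0,0,0],[40,-10,-60,87,0,0,0],[40,-15,-110,120,0,0,0]]]'

```text
t: 20.55
ee_pos: [0.6108, -0.0979, 0.2946]
tool_rot: [-1.018, -2.78, -0.783]
contact_force: [0.7, 0.6, 0.5]
gripper_width: 0.0402
```

Request:
carry_out --series '[[[40,-10,-50,0,0,0,0],[40,-20,-100,0,0,0,0],[40,-30,-150,0,0,0,0],[40,-30,-150,0,0,0,0],[40,-30,-150,0,0,0,0]]]'

```text
t: 21.18
ee_pos: [0.5811, -0.2481, 0.2928]
tool_rot: [-1.023, -2.779, -0.783]
contact_force: [-0.4, -0.4, 0.5]
gripper_width: 0.04
```

```bash
python3 -c "
from h import *
go(K,RP);n=A[:,2];m=[]
for nm,u0,v0 in(('scene',290,200),('top',300,185)):
  I=0
  for i in range(6):
    c=grab(nm);I=I+c['image'].astype(float)/6
  P=cloud(c);L=(P-K)@A
  k=(abs(L[...,0])<.03)&(abs(L[...,1])<.025)&(L[...,2]>.02)&(L[...,2]<.08);print(nm,k.sum(),(L[k].mean(0)*1e3).round(1),(np.percentile(L[k][:,2],[50,90,98])*1e3).round(1))
  g=(abs(L[...,0])<.03)&(abs(L[...,1]-.09)<.03)&(L[...,2]>.0195)&(L[...,2]<.04);print('handle',g.sum(),(L[g].mean(0)*1e3).round(1))
  print([((proj(c,p)[0]-[u0,v0]+.5)*6.).round() for p in(K,K+n*.034)])
  m.append(cv2.resize(I[v0:v0+90,u0:u0+65,::-1].astype(np.uint8),None,fx=6,fy=6,interpolation=cv2.INTER_CUBIC))
cv2.imwrite('pics/m9.png',cv2.convertScaleAbs(np.hstack(m),alpha=1.5))
x=load('scene')['image'];cv2.imwrite('pics/s9.png',x[:,:,::-1])"
```

```text
t 21.18 shift [  47.2  272.1 -142.6] turn [ 0.1  0.  -0.1] mag 0.1 w 40.0 F [-0.4 -0.4  0.5] q [ 0.81  0.81 -0.51  1.37 -0.17  1.15  1.36]
scene 91 [-0.5 -2.8 29.6] [31.1 33.2 34.9]
handle 72 [-1.5 88.6 25.1]
[array([316., 362.]), array([274., 324.])]
top 59 [ 3.7  0.1 31.4] [33.2 35.6 36.6]
handle 57 [ 1.7 90.4 27. ]
[array([185., 158.]), array([226., 151.])]
```

View pics/m9.png

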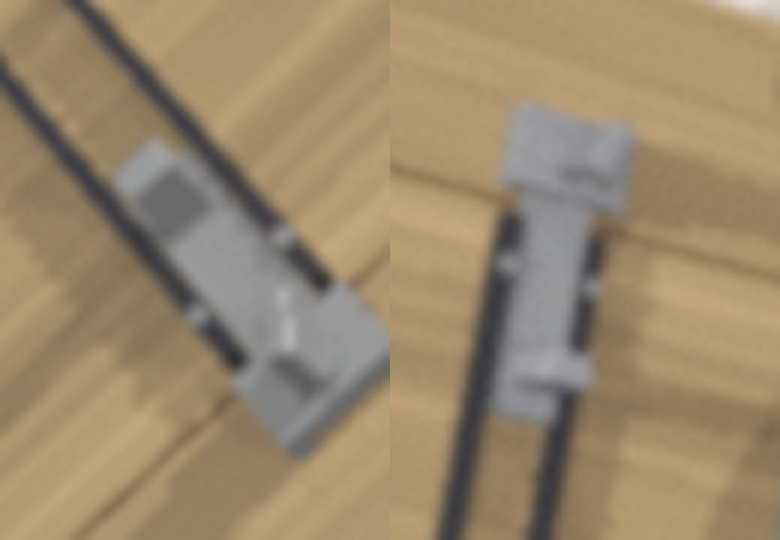

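View pics/s9.png

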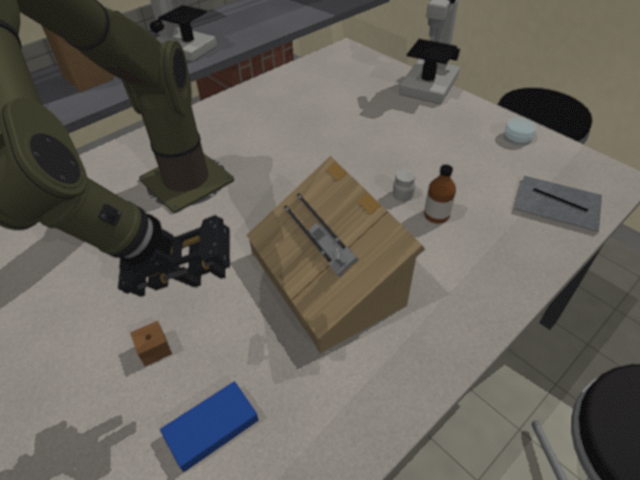

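The crop shows the pin's head standing on the keeper near (300,350) in the scene view. The stand is empty, and the bottle, jar and slide box have not moved. Head top height is 33–36 mm above the keeper (34 expected when home), and the handle is 89–90 mm from the hole (90 expected).

```bash
python3 -c "
from workcell import bot
bot.sign_off()"
```

```text
the job is handed in; nothing more can be done
```

The case is locked and the job is handed in at about 21 s on the robot's clock. I slid the bolt across by its handle, lifted the pin from its stand and pushed it in square to the board. At the end of the push it stopped at the expected depth with about 21 N along its axis. I then released it and moved the arm clear.

**Last checks:**
- **Pin:** the head top measures about 33–36 mm above the keeper, against 34 mm when fully home. The two cameras disagree by about 2 mm, which is within their calibration.
- **Bolt:** the handle is 89–90 mm from the keeper hole, against 90 mm when in line.
- **Surroundings:** the stand is empty, and the bottle, jar and slide box look unmoved in the final picture. I did not measure their positions.

**One fault:** on the first descent to the handle I was about 10 mm off up the slope. The fingertips pressed on the bolt or a rail with about 114 N for a moment. That is under the 120 N wrist limit, but I only have the reading at the end of that move, so the peak could have been higher. I regripped with the fingers centred, and later readings at the ends of moves stayed at about 22 N or less.

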